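# Drop a bearing into its seat and swing the keeper over it

## Robot

A 7-joint arm with a two-finger parallel gripper is mounted at the origin on a cart in front of the work surface, level with it; the furniture and walls round the work are solid. World frame = base frame: x ahead of the robot, y to its left, z up, the work surface at z = 0. Lengths are in m, angles in rad, forces in N, time in s.
With the tool pointing down it reaches from about 0.4 to 0.85 m from the base axis. Payload 4.5 kg.
Tool frame: the origin (TCP) lies at the very end of the fingers, on their centre line; the grasp point (between the pads) lies 19 mm behind it; x points along the fingers, y is the direction in which the jaws open and shut, and the axes are right-handed (so a half turn about x gives the same grasp; the last joint's range is limited). The gripper opens to 88 mm and grips with 3 to 60 N. Pads are 18 mm wide; open, the fingers measure 123 mm over their backs; the gripper's body (75 mm by 187 mm) begins 45 mm behind the grasp point.
Start: joints at [-1.127, 0.689, -0.195, 1.565, 0.157, 0.902, -0.215], TCP at [0.249, 0.573, 0.239] pointing down, gripper open.
Joint ranges: [-3.01, 3.01], [-0.46, 2.08], [-1.47, 1.51], [0.13, 2.56], [-1, 4.14], [0.04, 2.09], [-2.66, 2.66]. Speed limits (rad/s): [2.57, 2.57, 3.14, 3.14, 3.14, 3.14, 3.14].

## Interface

Orientations are given as a rotation vector (axis times angle).
In Python, from station import bot gives the robot as it stands.
- The arm moves only by the tool carry_out, never from a script. Its argument "commands" is a list of rows, each an object of numbers: "gripper": the gripper's target within -1 to 1 (fully open at 1, half-way at 0, shut at -1); "tx", "ty", "tz": the shift along the tool's x, y, z in m; "yaw": the turn about the tool's x in rad. In form: [{"gripper": .., "tx": .., "ty": .., "tz": .., "yaw": ..}, ...]. A call has exactly 10 rows; each row is the pose to reach, as a shift and turn from the pose commanded when the call began, along the tool's axes at that moment; what a row does not reach only later rows make up. A row lasts 1/8 s, in which the tool goes at most 62.5 mm and 10.7 degrees, less where a joint would pass 70% of its speed; a pose out of reach is approached as far as the arm can. A call with a gripper value outside its range is refused whole. The fingers move at their own pace and stop on an object; "grip_force" is the grip in N (left out, the last holds). Time passes only in rows, so rows that repeat a pose let the fingers close, or fill a call up. It gives the time, the measured TCP pose, the force and the opening at its end, in the units of the state.
- bot.sense(): the state, without advancing time (a new reading comes with each control period).
- bot.grab_frame(name): name is "scene" or "top" or "wrist"; returns a dict with "color" (384x512x3 uint8, red, green, blue), "depth" (384x512 float32, m along the optical axis (not along the pixel's ray), 0 where there is no reading), "fx", "fy", "cx", "cy" (pixels), "R" (3x3) and "t" (3): a world point X has camera coordinates R X + t. Camera axes: x right, y down, z forward; pixel columns grow to the right and rows downward; lengths in m; the calibration is good to about 2 mm. A picture is of the moment at which its call begins.
- bot.close_job(): hands the job in, once; it reports no verdict.
The state is a dict: "t": time; "joints": joint angles; "qd": joint speeds; "joint_efforts": joint torques, N m; "eef_pos": TCP position; "tool_rot": TCP orientation; "force": force on the tool from outside, world axes, zero at the start; "wrist_torque": the same for the moment, N m; "grip_width": opening from 0.0 (shut) to 1.0 (fully open).
Only numpy, scipy, OpenCV 4.12 (cv2) and the standard library are available. Lean on these libraries where they do the work, as an engineer would, in place of code of your own. Each camera call takes 0.05 s, during which the arm holds its last target. There are 200 camera calls.

## Task

Push the loose ball bearing across the face of the gearbox cover with your fingertips, without picking it up, until it drops into the large round seat and lies flat, fully home on the shoulder. Then push the small pivoted keeper round until it stops over the bearing's edge, and leave everything else where it lies.

Things in the scene. Friction and masses are not known exactly. Their poses are not given: they have to be found in the camera images.
- cover: grey cast gearbox cover screwed to the bench; it does not move. Origin: centre of its underside, on the bench; x across, y along, z up. Flat bare-metal top face 136 x 250 mm, 32 mm above the bench; lip all round (164 x 278 mm, 12 mm high). In the face: the large seat at (0, +50) mm and a smaller one, 48 mm across, too small for the bearing, at (0, -72) mm.
- seat (a point): centre of the floor of the large seat, at cover (0, +50, 20) mm: a round recess 74.5 mm across and 12 mm deep below the face, with a 2 mm chamfer at its mouth; its floor is a shoulder ring round a 56 mm shaft hole.
- bearing: steel ball bearing: ring 72 mm across, 16 mm thick, 0.2 to 0.4 kg, at first flat on the face between the seats. Origin: centre of its underside. Seated, its origin is at point seat and its top 4 mm above the face. Pushed to the seat it tips in 8 mm before the centres meet; its back edge may then stand up to 6 mm off the face (push it above that) until pushed on or pressed down.
- keeper (a joint): angle of the keeper in rad, anticlockwise from above: 0 = swung away, pointing along cover (-1, +1); 1.571 = against its stop, pointing along cover (-1, -1) at the seat's centre, its end over the bearing's outer ring. It stays where it is left; about 0.04 N m turns it. Its underside is 6 mm above the face: it passes over a seated bearing and runs against any other.
- keeper_stud (a point): middle of the upright steel stud on the keeper, 28 mm from the pivot axis and 21 mm above the cover's face. The stud is 11 mm across at its head and stands from 12 to 30 mm above the face; push it sideways to swing the keeper.
- keeper_pivot (a point): the keeper's axis, an upright hex bolt at cover (+48, +98) mm; this point is 6 mm above the face, the bolt's head (15 mm across) ends 20 mm above it. The keeper is a dark steel bar, 15 mm wide, 6 mm thick, reaching 38 mm from the axis.
- nut_1: bystander: plain hex nut, 26 mm across, 15 mm high, on the cover's face in the corner beyond the large seat. Origin: centre of its underside.
- bolt_m16: bystander: short dark bolt, 71 mm long, lying on the bench beside the cover. Origin: centre of its underside.
- spanner_19: bystander: spanner, 234 mm long, 8 mm high, lying along the far side of the cover. Origin: centre of its underside.
- grease_tin: bystander: small tin with a slip lid, 70 mm across, 46 mm high, on the bench to the right. Origin: centre of its underside.
- marker: bystander: marker pen, 125 mm long, on the bench near the robot. Origin: centre of its underside.
- tape_roll: bystander: roll of insulating tape, 69 mm across, 19 mm high, lying flat on the bench far to the right. Origin: centre of its underside.
Mind the look-alikes: they are no part of the job. Of the things that look like the bearing, the smaller one is meant.

How it is judged:
On the way, in this order (a step that is already met when the one before it is completed fails the run):
1. the bearing lies flat on the floor of the large seat (horizontal distance between bearing and seat below 0.003 m and z of bearing in the frame of seat below 0.0015 m and angle between bearing's own z axis and vertical below 0.03 rad), for 0.2 s.
2. the keeper is swung over the bearing (value of joint keeper above 1.45 rad), for 0.2 s.
At the end, for the whole second after the job is handed in: The bearing lies at rest in the large seat (within 3 mm of its centre, underside within 1.5 mm of the floor, tilted less than 0.03 rad) and the keeper stands over it, within 0.12 rad of its stop (all of step 1 and value of joint keeper above 1.45 rad and linear speed of bearing below 0.01 m/s); the robot touches nothing.
It fails at once if the bearing is picked up: lifted clear of the cover by more than 5 mm, or raised by more than 14 mm at all ((height (world z) of bearing above 0.037 m and contact force between bearing and cover below 0.01 N) or height (world z) of bearing above 0.046 m).
It fails at once if a bystander is moved by more than 30 mm (distance of any of nut_1, bolt_m16, spanner_19, grease_tin, marker, tape_roll from where it was at the start of the episode above 0.03 m).
It also fails if it takes over 67 s, if anything falls off the work surface, if the arm or the gripper's body presses on something with over 40 N, if the wrist force passes 120 N, or if a joint passes its speed limit or range.

## Working session

There is one attempt and no reset: what is moved stays moved. The work goes in short steps, Python scripts to look and compute and a tool call to move; the robot and the scene stay as the last step left them, time stands still between calls to the robot, and variables do not carry over. Pictures are saved under pics/ and viewed, about 8 in all and at most 12, crops included, and the job is handed in when it is done.

Besides the shell and the picture viewer there is one more tool, called in YAML: its name, and indented under it one key for each argument. carry_out: Moves the arm, as the interface text tells. Its arguments: {"type":"object","properties":{"commands":{"type":"array","items":{"type":"object","properties":{"gripper":{"type":"number"},"tx":{"type":"number"},"ty":{"type":"number"},"tz":{"type":"number"},"yaw":{"type":"number"}}}},"grip_force":{"type":"number"}},"required":["commands"]}

```bash
ls; mkdir -p pics
cat > h.py <<'E'
import numpy as np, cv2
from station import bot
def save(n,img,): cv2.imwrite('pics/'+n,img[:,:,::-1])
def ray(f,u,v,z):
    d=f['R'].T@np.array([(u-f['cx'])/f['fx'],(v-f['cy'])/f['fy'],1]); o=-f['R'].T@f['t']
    return o+d*(z-o[2])/d[2]
def pts(f):
    v,u=np.mgrid[:384,:512]; d=f['depth']
    c=np.stack([(u-f['cx'])/f['fx']*d,(v-f['cy'])/f['fy']*d,d],-1)
    return (c-f['t'])@f['R']
def proj(f,X):
    c=f['R']@np.array(X)+f['t']; return f['fx']*c[0]/c[2]+f['cx'],f['fy']*c[1]/c[2]+f['cy']
E
python3 - <<'E'
from h import *
s=bot.sense(); print({k:np.round(v,3) for k,v in s.items()})
for n in ['top','scene']:
    f=bot.grab_frame(n); np.savez(n+'0.npz',**f)
    print(n,f['fx'],f['cx'],f['cy'],-f['R'].T@f['t'],np.round(f['R'],3).tolist())
    if n=='top': save('top0.png',cv2.resize(f['color'],(800,600)))
    else: save('scene0.png',cv2.resize(f['color'],(800,600)))
E
```

```text
pics
{'t': np.float64(0.0), 'joints': array([-1.127,  0.69 , -0.194,  1.566,  0.157,  0.903, -0.215]), 'qd': array([-0.   ,  0.001,  0.   , -0.001,  0.   , -0.001, -0.001]), 'joint_efforts': array([ 0.0000e+00, -5.2755e+01, -1.2670e+00, -1.5343e+01, -5.3000e-02,
        6.0000e-03,  0.0000e+00]), 'eef_pos': array([0.249, 0.573, 0.238]), 'tool_rot': array([ 0.32 ,  1.547, -0.323]), 'force': array([-0.431, -0.754, -0.758]), 'wrist_torque': array([ 0.006, -0.039,  0.003]), 'grip_width': np.float64(1.002)}
top 415.1438069096302 252.38666214469163 191.5740190508139 [ 0.41165298 -0.04984241  1.08245544] [[-0.015, -1.0, 0.013], [-0.994, 0.014, -0.109], [0.108, -0.015, -0.994]]
scene 430.4013083630706 256.2595206170477 191.63761399413292 [ 0.05885692 -0.7884309   0.64441822] [[0.839, -0.544, -0.002], [-0.311, -0.477, -0.822], [0.446, 0.691, -0.569]]
```

View pics/top0.png

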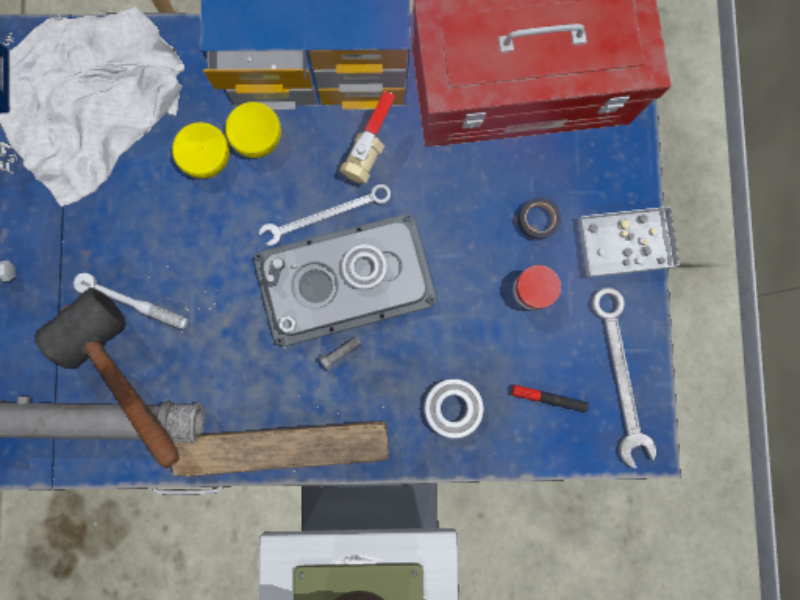

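View pics/scene0.png

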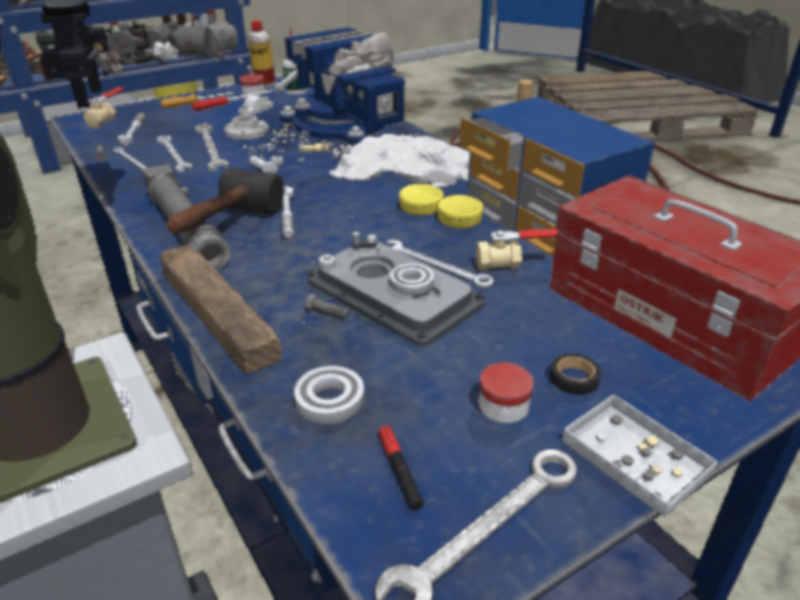

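The top view shows the cover at about (345,280), with the large seat at (316,285) and the keeper at (275,270). The bearing candidates are the ring on the face at (364,267) and a larger one on the bench at (454,408). The one on the cover is smaller and lies between the seats, so it fits. I'll measure now and confirm in a crop.

Run:
```python
from h import *
f=dict(np.load('top0.npz')); P=pts(f); z=P[...,2]
s=512/800
roi=np.zeros(z.shape,bool); roi[int(205*s):int(355*s),int(245*s):int(445*s)]=1
m=roi&(z>.026)&(z<.070)
m8=cv2.morphologyEx(m.astype('u1'),cv2.MORPH_OPEN,np.ones((3,3)))
n,l,st,c=cv2.connectedComponentsWithStats(m8); i=1+np.argmax(st[1:,4]); 
xy=P[l==i][:,:2].astype('f4'); r=cv2.minAreaRect(xy); print('face',r,np.median(z[(l==i)]))
# bearing outer: height
b=roi&(z>.041)&(z<.055); n,l,st,c=cv2.connectedComponentsWithStats(b.astype('u1'))
for k in range(1,n):
    if st[k,4]>8: q=P[l==k]; print(k,st[k,4],c[k],'xyz',q.mean(0).round(4),q.min(0).round(3),q.max(0).round(3), cv2.minEnclosingCircle(q[:,:2].astype('f4')))
# seat: low inside face
for v,u in [(285,316),(266,394),(408,454)]:
    vv,uu=int(v*s),int(u*s); print(P[vv,uu].round(4))
big=(z>.008)&(z<.04); big[:int(370*s)]=0;big[:, :int(410*s)]=0;big[int(450*s):]=0;big[:,int(500*s):]=0
print('bigring',cv2.minEnclosingCircle(P[big][:,:2].astype('f4')))
g=f['color'][125:225,155:285]; save('crop0.png',cv2.resize(g,(780,600),interpolation=cv2.INTER_CUBIC))
```

```text
face ((0.564677357673645, 0.016076356172561646), (0.13703757524490356, 0.2497635781764984), 14.157464027404785) 0.03245187342588786
1 505 [232.71287129 170.13069307] xyz [ 0.5797 -0.0167  0.047 ] [ 0.544 -0.053  0.041] [0.617 0.018 0.053] ((0.5801901817321777, -0.016829734668135643), 0.03649020195007324)
2 97 [176.30927835 172.54639175] xyz [0.5755 0.1253 0.0462] [0.552 0.114 0.041] [0.595 0.139 0.055] ((0.5732395648956299, 0.12742851674556732), 0.02326207049190998)
4 54 [183.37037037 206.77777778] xyz [0.4889 0.1073 0.0466] [0.476 0.096 0.042] [0.501 0.118 0.051] ((0.4885490834712982, 0.10744626820087433), 0.013349092565476894)
[0.5553 0.0645 0.0117]
[ 0.5831 -0.0657  0.0244]
[ 0.3486 -0.1601  0.0041]
bigring ((0.34986719489097595, -0.1593940258026123), 0.04736790060997009)
```

View pics/crop0.png

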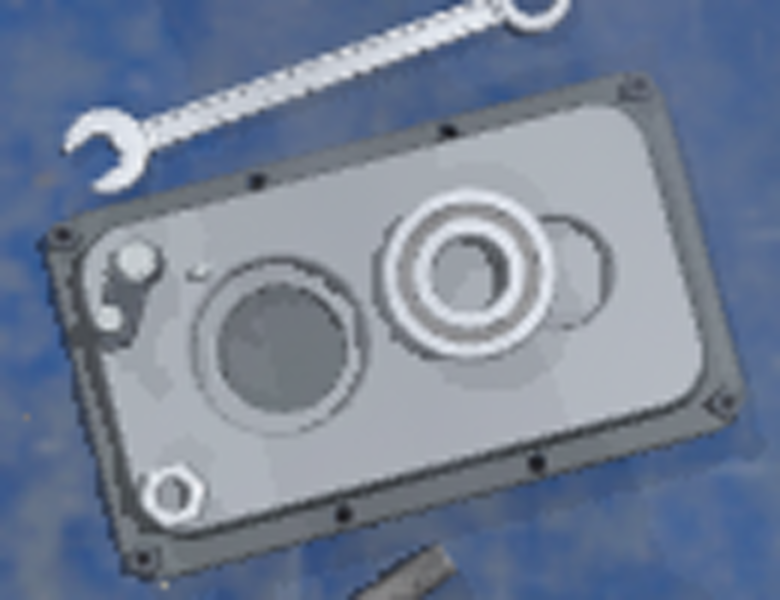

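Confirmed: the ring on the face (crop (467,272), r ≈ 36 mm) is the bearing. The bench one has r ≈ 47 mm. The face measures 137 x 250 mm and the ring's top is at z = 0.047, both matching the description. Next I work out the approach.

```bash
cat >> h.py <<'E'
from scipy.spatial.transform import Rotation as Ro
C=np.array([.5647,.0161]); A=np.deg2rad(14.16); X=np.array([np.cos(A),np.sin(A)]); Y=np.array([-X[1],X[0]])
def cov(x,y): return C+x*X+y*Y
def rel(target,jaw=None):
    """shift in tool axes (and yaw) from measured pose to world target, jaw axis at angle jaw (mod pi)"""
    s=bot.sense(); M=Ro.from_rotvec(s['tool_rot']).as_matrix(); d=M.T@(np.array(target)-s['eef_pos'])
    o=[d.round(4)]
    if jaw is not None:
        v=M.T@np.array([np.cos(jaw),np.sin(jaw),0]); y=np.arctan2(v[2],v[1]); o.append(round((y+np.pi/2)%np.pi-np.pi/2,3))
    return o
E
python3 - <<'E'
from h import *
s=bot.sense(); print(Ro.from_rotvec(s['tool_rot']).as_matrix().round(3))
seat=cov(0,.05); b=np.array([.580,-.0167]); d=seat-b; L=np.linalg.norm(d); d/=L
print(seat,d,L,'piv',cov(.048,.098)); j=np.arctan2(-d[0],d[1]); print('jaw',j)
print(rel([*(b-d*.066),.15],j)); P=pts(dict(np.load('top0.npz')))
m=(abs(P[...,0]-.6)<.16)&(abs(P[...,1]+.0)<.25)&(P[...,2]>.06); print(P[m].min(0) if m.any() else None, m.sum(), P[m][:,2].max() if m.any() else 0)
E
```

```text
[[-0.001  0.398  0.917]
 [-0.001  0.917 -0.398]
 [-1.    -0.002  0.   ]]
[0.55246847 0.06458082] [-0.32081672  0.9471413 ] 0.0858169936517779 piv [0.58726779 0.12286467]
jaw 0.3265916598203054
[array([ 0.0888, -0.4575,  0.5829]), np.float64(0.835)]
[ 0.55678277 -0.02230744  0.06036007] 32 0.06753414729087627
```

carry_out:
  commands:
    - {"gripper":0,"tx":0,"ty":-0.03,"tz":0.04,"yaw":0.08}
    - {"gripper":0,"tx":0.01,"ty":-0.06,"tz":0.08,"yaw":0.16}
    - {"gripper":0,"tx":0.01,"ty":-0.1,"tz":0.125,"yaw":0.24}
    - {"gripper":0,"tx":0.02,"ty":-0.135,"tz":0.17,"yaw":0.32}
    - {"gripper":0,"tx":0.02,"ty":-0.17,"tz":0.215,"yaw":0.4}
    - {"gripper":0,"tx":0.03,"ty":-0.205,"tz":0.26,"yaw":0.48}
    - {"gripper":0,"tx":0.03,"ty":-0.24,"tz":0.305,"yaw":0.56}
    - {"gripper":0,"tx":0.04,"ty":-0.275,"tz":0.35,"yaw":0.64}
    - {"gripper":0,"tx":0.04,"ty":-0.31,"tz":0.395,"yaw":0.72}
    - {"gripper":0,"tx":0.04,"ty":-0.34,"tz":0.435,"yaw":0.8}

```text
t: 1.35
eef_pos: [0.5131, 0.0859, 0.1984]
tool_rot: [0.942, 1.358, -0.943]
force: [-0.1, 0.6, -0.3]
grip_width: 0.5
```

Run:
```python
from h import *
print(rel([.6012,-.0792,.13],.3266), bot.sense()['grip_width'])
```

```text
[array([0.0684, 0.0249, 0.1854]), np.float64(0.031)] 0.5004683122471713
```

carry_out:
  commands:
    - {"gripper":0,"tx":0.0,"ty":0.005,"tz":0.04,"yaw":0.03}
    - {"gripper":0,"tx":0.01,"ty":0.01,"tz":0.08,"yaw":0.03}
    - {"gripper":0,"tx":0.02,"ty":0.015,"tz":0.12,"yaw":0.03}
    - {"gripper":0,"tx":0.03,"ty":0.02,"tz":0.16,"yaw":0.03}
    - {"gripper":0,"tx":0.04,"ty":0.025,"tz":0.185,"yaw":0.03}
    - {"gripper":0,"tx":0.055,"ty":0.025,"tz":0.185,"yaw":0.03}
    - {"gripper":0,"tx":0.068,"ty":0.025,"tz":0.185,"yaw":0.03}
    - {"gripper":0,"tx":0.068,"ty":0.025,"tz":0.185,"yaw":0.03}
    - {"gripper":0,"tx":0.068,"ty":0.025,"tz":0.185,"yaw":0.03}
    - {"gripper":0,"tx":0.068,"ty":0.025,"tz":0.185,"yaw":0.03}

```text
t: 2.6
eef_pos: [0.6016, -0.0756, 0.1313]
tool_rot: [0.962, 1.347, -0.961]
force: [-0.1, -0.0, 0.9]
grip_width: 0.498
```

Run:
```python
from h import *
f=bot.grab_frame('wrist'); np.savez('w1.npz',**f); im=f['color'].copy()
P=pts(f)
for p,c in [((*cov(0,.05),.032),(255,0,0)),((.58,-.0167,.048),(0,255,0)),((*cov(.048,.098),.058),(255,0,255)),((*cov(0,-.072),.032),(255,255,0))]:
    q=proj(f,p); print(q); cv2.circle(im,(int(q[0]),int(q[1])),3,c,-1)
save('w1.png',cv2.resize(im,(768,576)))
b=(P[...,2]>.044)&(P[...,2]<.053)&(np.hypot(P[...,0]-.58,P[...,1]+.0167)<.045)
print(b.sum(), cv2.minEnclosingCircle(P[b][:,:2].astype('f4')) if b.sum()>5 else None)
print(bot.sense()['eef_pos'])
```

```text
(np.float64(250.40340104305827), np.float64(11.973722386681544))
(np.float64(249.9006532724145), np.float64(125.65908964339218))
(np.float64(330.85893653765226), np.float64(-79.04267995140404))
(np.float64(239.42495821836263), np.float64(163.45516875758398))
4769 ((0.5782338976860046, -0.015024864114820957), 0.036139778792858124)
[ 0.60158631 -0.07576047  0.1313183 ]
```

View pics/w1.png

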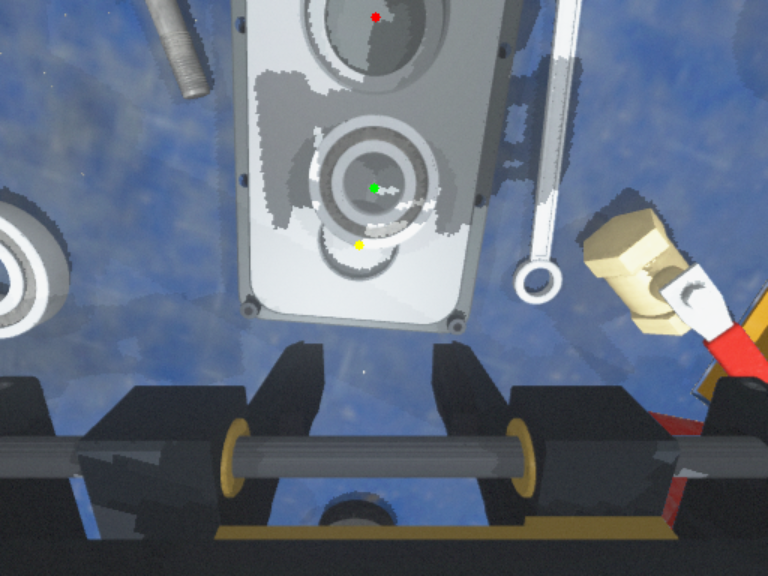

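The wrist view shows the projected seat (376,17) and bearing (374,188) on their marks within 2 mm. Now I descend behind the bearing to 9 mm above the face and start pushing along -tz.

carry_out:
  commands:
    - {"gripper":0,"tx":0.03,"ty":-0.002,"tz":0,"yaw":0}
    - {"gripper":0,"tx":0.06,"ty":-0.002,"tz":0,"yaw":0}
    - {"gripper":0,"tx":0.08,"ty":-0.002,"tz":0,"yaw":0}
    - {"gripper":0,"tx":0.09,"ty":-0.002,"tz":0,"yaw":0}
    - {"gripper":0,"tx":0.09,"ty":-0.002,"tz":-0.01,"yaw":0}
    - {"gripper":0,"tx":0.09,"ty":-0.002,"tz":-0.02,"yaw":0}
    - {"gripper":0,"tx":0.09,"ty":-0.002,"tz":-0.026,"yaw":0}
    - {"gripper":0,"tx":0.09,"ty":-0.002,"tz":-0.032,"yaw":0}
    - {"gripper":0,"tx":0.09,"ty":-0.002,"tz":-0.038,"yaw":0}
    - {"gripper":0,"tx":0.09,"ty":-0.002,"tz":-0.044,"yaw":0}

```text
t: 3.9
eef_pos: [0.5857, -0.0359, 0.0412]
tool_rot: [0.963, 1.345, -0.962]
force: [1.2, -2.8, 1.3]
grip_width: 0.499
```

carry_out:
  commands:
    - {"gripper":0,"tx":0,"ty":0,"tz":-0.006,"yaw":0}
    - {"gripper":0,"tx":0,"ty":0,"tz":-0.012,"yaw":0}
    - {"gripper":0,"tx":0,"ty":0,"tz":-0.018,"yaw":0}
    - {"gripper":0,"tx":0,"ty":0,"tz":-0.024,"yaw":0}
    - {"gripper":0,"tx":0,"ty":0,"tz":-0.03,"yaw":0}
    - {"gripper":0,"tx":0,"ty":0,"tz":-0.036,"yaw":0}
    - {"gripper":0,"tx":0,"ty":0,"tz":-0.04,"yaw":0}
    - {"gripper":0,"tx":0,"ty":0,"tz":-0.044,"yaw":0}
    - {"gripper":0,"tx":0,"ty":0,"tz":-0.046,"yaw":0}
    - {"gripper":0,"tx":0,"ty":0,"tz":-0.046,"yaw":0}

```text
t: 5.15
eef_pos: [0.57, 0.0087, 0.0407]
tool_rot: [0.962, 1.348, -0.962]
force: [1.7, -2.7, 4.2]
grip_width: 0.501
```

```bash
cat >> h.py <<'E'
def ring(f,lo,hi,c,r=.05):
    P=pts(f); b=((P[...,2]>lo)&(P[...,2]<hi)&(np.hypot(P[...,0]-c[0],P[...,1]-c[1])<r)).astype('u1')
    b=cv2.morphologyEx(b,cv2.MORPH_OPEN,np.ones((3,3)))>0
    q=P[b]; 
    if len(q)<20: return len(q)
    A_=np.c_[q[:,:2]-q[:,:2].mean(0),np.ones(len(q))]; k=np.linalg.lstsq(A_,q[:,2],rcond=None)[0]
    return len(q),cv2.minEnclosingCircle(q[:,:2].astype('f4')),'tilt',k[:2].round(3),'z',k[2].round(4)
E
python3 - <<'E'
from h import *
f=bot.grab_frame('wrist'); save('w2.png',f['color']); s=bot.sense(); print(s['eef_pos'],s['force'])
print(ring(f,.034,.06,cov(0,.04)))
d=np.array([-.3208,.9471]); print('left',(cov(0,.05)-s['eef_pos'][:2])@d, (cov(0,.05)-s['eef_pos'][:2])@np.array([d[1],-d[0]]))
E
```

```text
[0.56996886 0.00873324 0.04062613] [ 1.14616854 -3.46752066  4.00933697]
(11742, ((0.5575716495513916, 0.053585875779390335), 0.049939174205064774), 'tilt', array([ 0.002, -0.013]), 'z', np.float64(0.0473))
left 0.05850736673111695 0.0013412906929309043
```

View pics/w2.png

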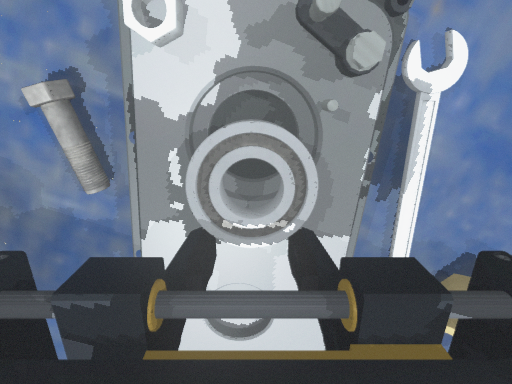

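The bearing (252,182) sits squarely in the finger cradle, in line with the seat (253,135), with about 21 mm to go.

carry_out:
  commands:
    - {"gripper":0,"tx":0,"ty":0.001,"tz":-0.004,"yaw":0}
    - {"gripper":0,"tx":0,"ty":0.001,"tz":-0.008,"yaw":0}
    - {"gripper":0,"tx":0,"ty":0.001,"tz":-0.011,"yaw":0}
    - {"gripper":0,"tx":0,"ty":0.001,"tz":-0.013,"yaw":0}
    - {"gripper":0,"tx":0,"ty":0.001,"tz":-0.015,"yaw":0}
    - {"gripper":0,"tx":0,"ty":0.001,"tz":-0.017,"yaw":0}
    - {"gripper":0,"tx":0,"ty":0.001,"tz":-0.019,"yaw":0}
    - {"gripper":0,"tx":0,"ty":0.001,"tz":-0.021,"yaw":0}
    - {"gripper":0,"tx":0,"ty":0.001,"tz":-0.022,"yaw":0}
    - {"gripper":0,"tx":0,"ty":0.001,"tz":-0.022,"yaw":0}

```text
t: 6.45
eef_pos: [0.5644, 0.0278, 0.0406]
tool_rot: [0.962, 1.345, -0.964]
force: [2.5, -5.5, 1.3]
grip_width: 0.503
```

Run:
```python
from h import *
f=bot.grab_frame('wrist'); save('w3.png',f['color']); s=bot.sense(); print(s['eef_pos'],s['force'])
print(ring(f,.0335,.06,cov(0,.05),.039))
```

```text
[0.56441397 0.02782756 0.04061894] [ 2.03398583 -5.05388455  0.81254033]
(10529, ((0.5531838536262512, 0.062082283198833466), 0.0373062789440155), 'tilt', array([ 0.079, -0.232]), 'z', np.float64(0.0425))
```

View pics/w3.png

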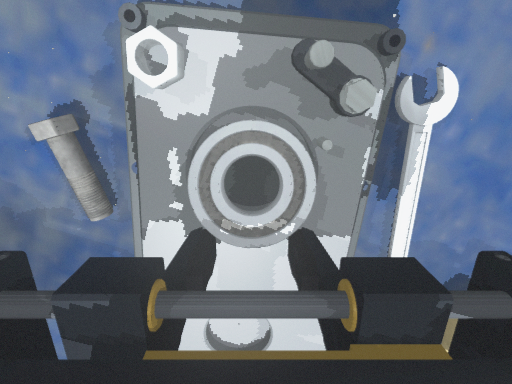

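The bearing has tipped in with its front edge down (tilt about 0.24 rad) and its back still raised. I push on a few mm.

carry_out:
  commands:
    - {"gripper":0,"tx":0,"ty":0,"tz":-0.001,"yaw":0}
    - {"gripper":0,"tx":0,"ty":0,"tz":-0.002,"yaw":0}
    - {"gripper":0,"tx":0,"ty":0,"tz":-0.003,"yaw":0}
    - {"gripper":0,"tx":0,"ty":0,"tz":-0.004,"yaw":0}
    - {"gripper":0,"tx":0,"ty":0,"tz":-0.005,"yaw":0}
    - {"gripper":0,"tx":0,"ty":0,"tz":-0.005,"yaw":0}
    - {"gripper":0,"tx":0,"ty":0,"tz":-0.006,"yaw":0}
    - {"gripper":0,"tx":0,"ty":0,"tz":-0.006,"yaw":0}
    - {"gripper":0,"tx":0,"ty":0,"tz":-0.006,"yaw":0}
    - {"gripper":0,"tx":0,"ty":0,"tz":-0.006,"yaw":0}

```text
t: 7.75
eef_pos: [0.564, 0.0288, 0.0413]
tool_rot: [0.962, 1.339, -0.968]
force: [4.4, -14.2, 4.5]
grip_width: 0.498
```

Run:
```python
from h import *
f=bot.grab_frame('wrist'); save('w4.png',f['color']); s=bot.sense(); print(s['eef_pos'],s['force'])
print(ring(f,.0335,.06,cov(0,.05),.039))
```

```text
[0.56399912 0.02881795 0.04129306] [  4.17008283 -13.51759855   3.79606667]
(10551, ((0.553190290927887, 0.06255673617124557), 0.037579022347927094), 'tilt', array([ 0.08 , -0.248]), 'z', np.float64(0.0429))
```

It is pushing against the far wall (14 N) and tipped no further. I back off, rise and close the fingers, then press down on the raised back edge.

carry_out:
  commands:
    - {"gripper":0,"tx":0,"ty":0,"tz":0.007,"yaw":0}
    - {"gripper":0,"tx":0,"ty":0,"tz":0.013,"yaw":0}
    - {"gripper":0,"tx":-0.01,"ty":0,"tz":0.013,"yaw":0}
    - {"gripper":0,"tx":-0.025,"ty":0,"tz":0.013,"yaw":0}
    - {"gripper":-1,"tx":-0.04,"ty":0,"tz":0.013,"yaw":0}
    - {"gripper":-1,"tx":-0.04,"ty":0,"tz":0.006,"yaw":0}
    - {"gripper":-1,"tx":-0.04,"ty":0,"tz":0,"yaw":0}
    - {"gripper":-1,"tx":-0.04,"ty":0,"tz":0,"yaw":0}
    - {"gripper":-1,"tx":-0.04,"ty":0,"tz":0,"yaw":0}
    - {"gripper":-1,"tx":-0.04,"ty":0,"tz":0,"yaw":0}

```text
t: 9.05
eef_pos: [0.5619, 0.0349, 0.0804]
tool_rot: [0.962, 1.348, -0.963]
force: [-0.4, 0.8, -0.2]
grip_width: 0.005
```

Run:
```python
from h import *
f=bot.grab_frame('wrist'); s=bot.sense(); print(s['eef_pos'],s['force'],s['grip_width'])
print(ring(f,.0335,.06,cov(0,.05),.039))
d=np.array([-.3208,.9471]); print('to seat',(cov(0,.05)-s['eef_pos'][:2])@d, (cov(0,.05)-s['eef_pos'][:2])@np.array([d[1],-d[0]]))
```

```text
[0.56191772 0.0348511  0.08049285] [0.12705287 0.35589902 0.64691546] 0.005488115071953912
(6413, ((0.5521518588066101, 0.06354199349880219), 0.0361248180270195), 'tilt', array([ 0.073, -0.229]), 'z', np.float64(0.0424))
to seat 0.031188333968083664 0.0005879158348972254
```

carry_out:
  commands:
    - {"gripper":-1,"tx":0.015,"ty":0,"tz":0,"yaw":0}
    - {"gripper":-1,"tx":0.025,"ty":0,"tz":0,"yaw":0}
    - {"gripper":-1,"tx":0.03,"ty":0,"tz":0,"yaw":0}
    - {"gripper":-1,"tx":0.033,"ty":0,"tz":0,"yaw":0}
    - {"gripper":-1,"tx":0.036,"ty":0,"tz":0,"yaw":0}
    - {"gripper":-1,"tx":0.039,"ty":0,"tz":0,"yaw":0}
    - {"gripper":-1,"tx":0.041,"ty":0,"tz":0,"yaw":0}
    - {"gripper":-1,"tx":0.043,"ty":0,"tz":0,"yaw":0}
    - {"gripper":-1,"tx":0.044,"ty":0,"tz":0,"yaw":0}
    - {"gripper":-1,"tx":0.045,"ty":0,"tz":0,"yaw":0}

```text
t: 10.35
eef_pos: [0.5622, 0.0333, 0.0464]
tool_rot: [0.963, 1.343, -0.963]
force: [-22.5, -2.4, 105.2]
grip_width: 0.005
```

Run:
```python
from h import *
f=bot.grab_frame('wrist'); s=bot.sense(); print(s['eef_pos'],s['force'],s['grip_width'])
print(ring(f,.0335,.06,cov(0,.05),.039))
```

```text
[0.56218587 0.03320643 0.04638831] [-19.85136795  -2.04072882  99.18247512] 0.0007433762729832652
(9071, ((0.5529873371124268, 0.06290854513645172), 0.036182764917612076), 'tilt', array([ 0.026, -0.057]), 'z', np.float64(0.0451))
```

105 N is too close to the limit, and the ring is nearly level but high, so it is jammed. I unload at once and look.

carry_out:
  commands:
    - {"gripper":-1,"tx":-0.015,"ty":0,"tz":0,"yaw":0}
    - {"gripper":-1,"tx":-0.04,"ty":0,"tz":0.01,"yaw":0}
    - {"gripper":-1,"tx":-0.06,"ty":0,"tz":0.02,"yaw":0}
    - {"gripper":-1,"tx":-0.07,"ty":0,"tz":0.03,"yaw":0}
    - {"gripper":-1,"tx":-0.07,"ty":0,"tz":0.04,"yaw":0}
    - {"gripper":-1,"tx":-0.07,"ty":0,"tz":0.05,"yaw":0}
    - {"gripper":-1,"tx":-0.07,"ty":0,"tz":0.05,"yaw":0}
    - {"gripper":-1,"tx":-0.07,"ty":0,"tz":0.05,"yaw":0}
    - {"gripper":-1,"tx":-0.07,"ty":0,"tz":0.05,"yaw":0}
    - {"gripper":-1,"tx":-0.07,"ty":0,"tz":0.05,"yaw":0}

```text
t: 11.65
eef_pos: [0.5781, -0.0117, 0.1056]
tool_rot: [0.962, 1.348, -0.961]
force: [0.3, -0.2, 0.8]
grip_width: 0.005
```

Run:
```python
from h import *
f=bot.grab_frame('wrist'); save('w5.png',f['color']); s=bot.sense(); print(s['eef_pos'],s['force'],s['grip_width'])
print(ring(f,.0345,.06,cov(0,.05),.041))
P=pts(f)
for r in (.031,.034):
  for a in range(0,360,30):
    p=np.array([.553,.0629])+r*np.array([np.cos(np.deg2rad(a)),np.sin(np.deg2rad(a))])
    k=np.argmin(np.hypot(P[...,0]-p[0],P[...,1]-p[1])); print(r,a,P.reshape(-1,3)[k].round(4))
```

```text
[ 0.57815846 -0.01175782  0.10569259] [ 0.54099478  0.35721395 -0.89763815] 0.0017596048320534779
(5944, ((0.5520555973052979, 0.06496230512857437), 0.036114443093538284), 'tilt', array([ 0.087, -0.177]), 'z', np.float64(0.0418))
0.031 0 [0.5841 0.0627 0.0474]
0.031 30 [0.5802 0.0783 0.0423]
0.031 60 [0.5684 0.0897 0.0379]
0.031 90 [0.553  0.094  0.0348]
0.031 120 [0.5373 0.09   0.0351]
0.031 150 [0.5264 0.0783 0.0352]
0.031 180 [0.5221 0.0628 0.0375]
0.031 210 [0.5261 0.047  0.0435]
0.031 240 [0.5376 0.0359 0.0474]
0.031 270 [0.5532 0.0321 0.0494]
0.031 300 [0.5686 0.0358 0.0489]
0.031 330 [0.5795 0.0474 0.0489]
0.034 0 [0.5865 0.0627 0.0468]
0.034 30 [0.5825 0.0799 0.0434]
0.034 60 [0.5703 0.0924 0.0397]
0.034 90 [0.5532 0.0973 0.0369]
0.034 120 [0.536  0.0919 0.0377]
0.034 150 [0.5237 0.0801 0.0364]
0.034 180 [0.5186 0.063  0.0401]
0.034 210 [0.5233 0.046  0.0437]
0.034 240 [0.5359 0.0337 0.0468]
0.034 270 [0.5522 0.0301 0.049 ]
0.034 300 [0.5696 0.0335 0.0437]
0.034 330 [0.5815 0.0465 0.0487]
```

View pics/w5.png

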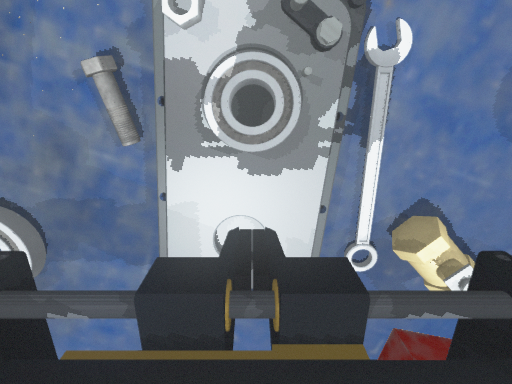

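The ring's top centre (252,100) is tilted about 0.2 rad, high on the near side, with its back edge on the chamfer. I check the seat's measured centre before pushing on.

Run:
```python
from h import *
f=dict(np.load('top0.npz')); print('seat nominal',cov(0,.05),'top px',ray(f,201.3,182.1,.032))
for n in ['top0','w1']:
    f=dict(np.load(n+'.npz')); P=pts(f); 
    m=((P[...,2]<.0295)&(np.hypot(*(P[...,:2]-cov(0,.05)).transpose(2,0,1))<.045)).astype('u1')
    q=P[m>0][:,:2]; print(n,cv2.minEnclosingCircle(q.astype('f4')),q.min(0),q.max(0))
# current: rim from color edges near circle at z=.032
f=bot.grab_frame('wrist'); P=pts(f)
np.savez('w5.npz',**f)
face=(abs(P[...,2]-.032)<.003); c=cov(0,.05)
for y in (-.06,): pass
r=np.hypot(P[...,0]-.5525,P[...,1]-.0646); sel=face&(r>.05)&(abs(P[...,0]-.56)<.06)&(abs(P[...,1]-.04)<.08); print('face z here',np.median(P[sel][:,2]))
f=bot.grab_frame('top'); print(ring(f,.0345,.06,cov(0,.05),.041))
save('t5.png',cv2.resize(f['color'][150:215,165:245],(800,650))[:600])
```

```text
seat nominal [0.55246847 0.06458082] top px [0.55231175 0.06408733 0.032     ]
top0 ((0.5519610047340393, 0.06484290957450867), 0.04420938715338707) [0.50932673 0.02183664] [0.59425392 0.1085292 ]
w1 ((0.5510104894638062, 0.06677018851041794), 0.03774387389421463) [0.51385964 0.02916555] [0.58816933 0.0867423 ]
face z here 0.03243589679201262
0
```

View pics/t5.png

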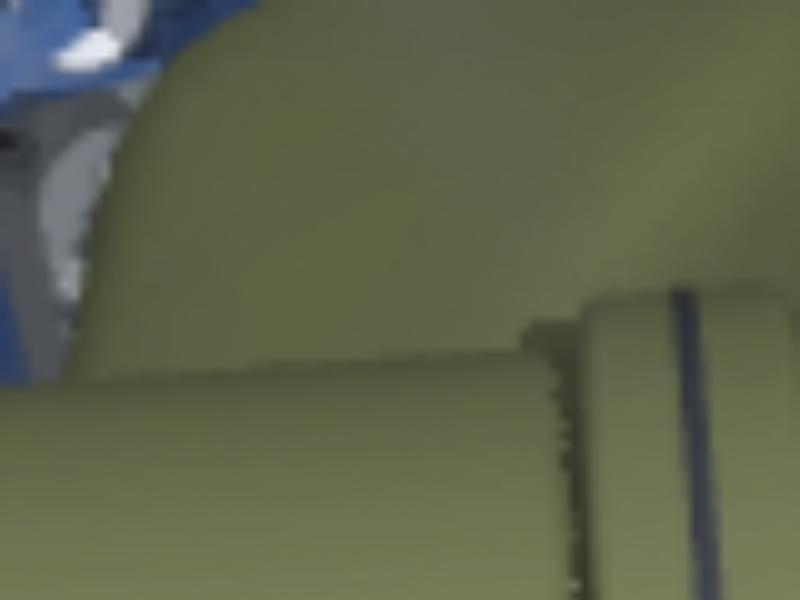

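In the wrist camera's own frame the seat is at (0.551, 0.0665), so the ring is about 5 mm short. Its front edge had dipped into the shaft hole earlier and caught. The rocking press freed it, and the back edge is now only about 1 mm above the face. I push again with the open cradle, lower this time.

carry_out:
  commands:
    - {"gripper":0,"tx":0.02,"ty":0,"tz":0,"yaw":0}
    - {"gripper":0,"tx":0.04,"ty":0,"tz":0,"yaw":0}
    - {"gripper":0,"tx":0.055,"ty":0,"tz":0,"yaw":0}
    - {"gripper":0,"tx":0.067,"ty":0,"tz":0,"yaw":0}
    - {"gripper":0,"tx":0.067,"ty":0,"tz":-0.015,"yaw":0}
    - {"gripper":0,"tx":0.067,"ty":0,"tz":-0.03,"yaw":0}
    - {"gripper":0,"tx":0.067,"ty":0,"tz":-0.036,"yaw":0}
    - {"gripper":0,"tx":0.067,"ty":0,"tz":-0.039,"yaw":0}
    - {"gripper":0,"tx":0.067,"ty":0,"tz":-0.042,"yaw":0}
    - {"gripper":0,"tx":0.067,"ty":0,"tz":-0.044,"yaw":0}

```text
t: 13.05
eef_pos: [0.5642, 0.029, 0.0388]
tool_rot: [0.963, 1.347, -0.962]
force: [1.1, -0.4, -0.5]
grip_width: 0.496
```

```bash
cat >> h.py <<'E'
def st(name='wrist'):
    f=bot.grab_frame(name); s=bot.sense(); print(s['t'].round(2),s['eef_pos'].round(4),s['force'].round(1),s['grip_width'].round(3))
    r=ring(f,.0345,.06,[.5515,.065],.039); print(r)
    if not isinstance(r,int):
        c=np.array(r[1][0]); k=r[3]; b=c+.016*k; print('bottom centre',b.round(4),'to seat(wrist frame)',(np.array([.551,.0665])-b).round(4),'tilt',np.hypot(*k).round(3))
    return f
E
python3 -c "
from h import *
st()"
```

```text
Traceback (most recent call last):
  File "h.py", line 31, in st
    f=bot.grab_frame(name); s=bot.sense(); print(s['t'].round(2),s['eef_pos'].round(4),s['force'].round(1),s['grip_width'].round(3))
                                                 ^^^^^^^^^^^^
AttributeError: 'float' object has no attribute 'round'
```

```bash
sed -i "s/s\['t'\].round(2),/round(s['t'],2),/; s/s\['grip_width'\].round(3)/round(float(s['grip_width']),3)/" h.py
python3 -c "
from h import *
st()"
```

```text
13.15 [0.5641 0.0293 0.0388] [0.9 0.5 0.4] 0.503
(10512, ((0.5520175695419312, 0.06362119317054749), 0.03799070045351982), 'tilt', array([ 0.092, -0.164]), 'z', np.float64(0.0417))
bottom centre [0.5535 0.061 ] to seat(wrist frame) [-0.0025  0.0055] tilt 0.188
```

carry_out:
  commands:
    - {"gripper":0,"tx":0,"ty":0,"tz":-0.001,"yaw":0}
    - {"gripper":0,"tx":0,"ty":0,"tz":-0.002,"yaw":0}
    - {"gripper":0,"tx":0,"ty":0,"tz":-0.003,"yaw":0}
    - {"gripper":0,"tx":0,"ty":0,"tz":-0.004,"yaw":0}
    - {"gripper":0,"tx":0,"ty":0,"tz":-0.005,"yaw":0}
    - {"gripper":0,"tx":0,"ty":0,"tz":-0.006,"yaw":0}
    - {"gripper":0,"tx":0,"ty":0,"tz":-0.007,"yaw":0}
    - {"gripper":0,"tx":0,"ty":0,"tz":-0.007,"yaw":0}
    - {"gripper":0,"tx":0,"ty":0,"tz":-0.007,"yaw":0}
    - {"gripper":0,"tx":0,"ty":0,"tz":-0.007,"yaw":0}

```text
t: 14.4
eef_pos: [0.5617, 0.036, 0.0387]
tool_rot: [0.962, 1.348, -0.962]
force: [-0.3, -0.2, 0.4]
grip_width: 0.499
```

```bash
python3 -c "
from h import *
st()"
```

```text
14.45 [0.5617 0.036  0.0387] [0.4 0.3 0.3] 0.502
(6892, ((0.5517805218696594, 0.06395848840475082), 0.03847956657409668), 'tilt', array([ 0.031, -0.092]), 'z', np.float64(0.0384))
bottom centre [0.5523 0.0625] to seat(wrist frame) [-0.0013  0.004 ] tilt 0.097
```

Force is near zero and the ring's top has dropped to z ≈ 0.038. I raise straight up and look.

carry_out:
  commands:
    - {"gripper":0,"tx":-0.01,"ty":0,"tz":0,"yaw":0}
    - {"gripper":0,"tx":-0.03,"ty":0,"tz":0.01,"yaw":0}
    - {"gripper":0,"tx":-0.05,"ty":0,"tz":0.025,"yaw":0}
    - {"gripper":0,"tx":-0.065,"ty":0,"tz":0.04,"yaw":0}
    - {"gripper":0,"tx":-0.065,"ty":0,"tz":0.05,"yaw":0}
    - {"gripper":0,"tx":-0.065,"ty":0,"tz":0.05,"yaw":0}
    - {"gripper":0,"tx":-0.065,"ty":0,"tz":0.05,"yaw":0}
    - {"gripper":0,"tx":-0.065,"ty":0,"tz":0.05,"yaw":0}
    - {"gripper":0,"tx":-0.065,"ty":0,"tz":0.05,"yaw":0}
    - {"gripper":0,"tx":-0.065,"ty":0,"tz":0.05,"yaw":0}

```text
t: 15.7
eef_pos: [0.5778, -0.011, 0.1036]
tool_rot: [0.962, 1.348, -0.962]
force: [-0.0, -0.9, -0.0]
grip_width: 0.5
```

```bash
python3 -c "
from h import *
f=st()
P=pts(f)
for a in range(0,360,30):
    p=np.array([.551,.0665])+.031*np.array([np.cos(np.deg2rad(a)),np.sin(np.deg2rad(a))])
    m=np.hypot(P[...,0]-p[0],P[...,1]-p[1])<.002; print(a,np.median(P[m][:,2]).round(4) if m.any() else None,end=' ')
m=(np.hypot(P[...,0]-.56,P[...,1]-.01)<.01); print('face',np.median(P[m][:,2]))
"
```

```text
15.75 [ 0.5778 -0.011   0.1036] [ 0.6 -1.1 -0.2] 0.5
(3898, ((0.5513821244239807, 0.0663943886756897), 0.03600816801190376), 'tilt', array([ 0.001, -0.001]), 'z', np.float64(0.0364))
bottom centre [0.5514 0.0664] to seat(wrist frame) [-0.0004  0.0001] tilt 0.001
0 0.036 30 0.0361 60 0.0361 90 0.0365 120 0.0361 150 0.0364 180 0.0361 210 0.0365 240 0.0363 270 0.0362 300 0.0361 330 0.0357 face 0.1949616891087543
```

The bearing is home: tilt 0.001 rad, top 4 mm above the face, 0.4 mm off centre. Next I locate the stud and pivot head by height in the wrist frame and plan the keeper push.

Run:
```python
from h import *
f=bot.grab_frame('wrist'); P=pts(f); print('expect pivot',cov(.048,.098),'stud',cov(.048-.0198,.1178))
m=((P[...,2]>.052)&(P[...,2]<.068)&(np.hypot(P[...,0]-.58,P[...,1]-.13)<.04)).astype('u1')
n,l,s,c=cv2.connectedComponentsWithStats(m)
for k in range(1,n):
    if s[k,4]>15: q=P[l==k]; print(s[k,4],c[k],cv2.minEnclosingCircle(q[q[:,2]>np.percentile(q[:,2],30)][:,:2].astype('f4')),np.median(q[:,2]))
print(rel([*cov(.021,.147),.13],A))
save('w6.png',f['color'])
```

```text
expect pivot [0.58726779 0.12286467] stud [0.56322571 0.13721939]
89 [299.24719101   2.56179775] ((0.5597668886184692, 0.130465567111969), 0.0041763754561543465) 0.061668362112601655
221 [331.64705882  29.54298643] ((0.5852150917053223, 0.12496276199817657), 0.007456565275788307) 0.0525154576884707
[array([-0.0263,  0.0296, -0.1747]), np.float64(0.084)]
```

View pics/w6.png

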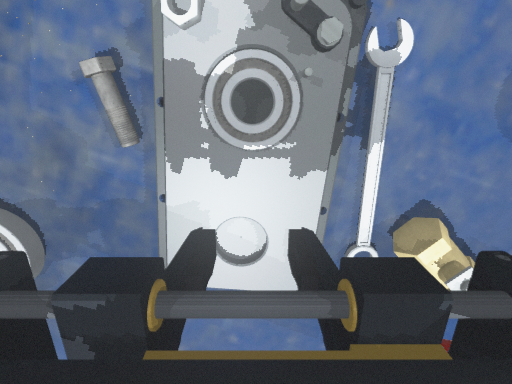

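The bearing shows fully seated (252,100). The keeper stud (299,3) and pivot (331,30) are where expected, within 2 mm. I move over the far side of the stud with the fingers closed.

carry_out:
  commands:
    - {"gripper":-1,"tx":-0.026,"ty":0,"tz":0,"yaw":0}
    - {"gripper":-1,"tx":-0.026,"ty":0.005,"tz":-0.03,"yaw":0.02}
    - {"gripper":-1,"tx":-0.026,"ty":0.01,"tz":-0.06,"yaw":0.04}
    - {"gripper":-1,"tx":-0.026,"ty":0.015,"tz":-0.09,"yaw":0.06}
    - {"gripper":-1,"tx":-0.026,"ty":0.02,"tz":-0.12,"yaw":0.084}
    - {"gripper":-1,"tx":-0.026,"ty":0.025,"tz":-0.15,"yaw":0.084}
    - {"gripper":-1,"tx":-0.026,"ty":0.029,"tz":-0.176,"yaw":0.084}
    - {"gripper":-1,"tx":-0.026,"ty":0.029,"tz":-0.176,"yaw":0.084}
    - {"gripper":-1,"tx":-0.026,"ty":0.029,"tz":-0.176,"yaw":0.084}
    - {"gripper":-1,"tx":-0.026,"ty":0.029,"tz":-0.176,"yaw":0.084}

```text
t: 17.05
eef_pos: [0.5485, 0.1626, 0.1298]
tool_rot: [1.026, 1.314, -1.028]
force: [-0.1, 0.6, 0.0]
grip_width: 0.006
```

Run:
```python
from h import *
s=bot.sense(); d=s['eef_pos'][:2]-C-np.array([-.001,.001]); print(s['eef_pos'],'cover xy',d@X,d@Y, rel([*(cov(.021,.147)+[-.001,.001]),.05],A),s['joints'].round(2))
```

```text
[0.54851633 0.16264107 0.12975452] cover xy 0.020881448398896326 0.14483339290560543 [array([ 0.0798,  0.0001, -0.0023]), np.float64(-0.003)] [-0.39  0.77  0.03  1.83 -0.04  0.54 -0.09]
```

carry_out:
  commands:
    - {"gripper":-1,"tx":0.03,"ty":0,"tz":0,"yaw":0}
    - {"gripper":-1,"tx":0.055,"ty":0,"tz":0,"yaw":0}
    - {"gripper":-1,"tx":0.07,"ty":0,"tz":0,"yaw":0}
    - {"gripper":-1,"tx":0.079,"ty":0,"tz":0,"yaw":0}
    - {"gripper":-1,"tx":0.079,"ty":0,"tz":0.006,"yaw":0}
    - {"gripper":-1,"tx":0.079,"ty":0,"tz":0.011,"yaw":0}
    - {"gripper":-1,"tx":0.079,"ty":0,"tz":0.016,"yaw":0}
    - {"gripper":-1,"tx":0.079,"ty":0,"tz":0.021,"yaw":0}
    - {"gripper":-1,"tx":0.079,"ty":0,"tz":0.026,"yaw":0}
    - {"gripper":-1,"tx":0.079,"ty":0,"tz":0.031,"yaw":0}

```text
t: 18.3
eef_pos: [0.5544, 0.1351, 0.0505]
tool_rot: [1.024, 1.319, -1.026]
force: [-2.9, 2.3, 0.2]
grip_width: 0.008
```

carry_out:
  commands:
    - {"gripper":-1,"tx":0,"ty":0,"tz":0.004,"yaw":0}
    - {"gripper":-1,"tx":0,"ty":0,"tz":0.008,"yaw":0}
    - {"gripper":-1,"tx":0,"ty":0,"tz":0.012,"yaw":0}
    - {"gripper":-1,"tx":0,"ty":0,"tz":0.015,"yaw":0}
    - {"gripper":-1,"tx":0,"ty":0,"tz":0.018,"yaw":0}
    - {"gripper":-1,"tx":0,"ty":0,"tz":0.02,"yaw":0}
    - {"gripper":-1,"tx":0,"ty":0,"tz":0.021,"yaw":0}
    - {"gripper":-1,"tx":0,"ty":0,"tz":0.022,"yaw":0}
    - {"gripper":-1,"tx":0,"ty":0,"tz":0.023,"yaw":0}
    - {"gripper":-1,"tx":0,"ty":0,"tz":0.023,"yaw":0}

```text
t: 19.55
eef_pos: [0.5627, 0.1137, 0.0511]
tool_rot: [1.027, 1.315, -1.022]
force: [3.4, 5.2, -1.0]
grip_width: 0.005
```

carry_out:
  commands:
    - {"gripper":-1,"tx":0,"ty":0,"tz":0.001,"yaw":0}
    - {"gripper":-1,"tx":0,"ty":0,"tz":0.002,"yaw":0}
    - {"gripper":-1,"tx":0,"ty":0,"tz":0.003,"yaw":0}
    - {"gripper":-1,"tx":0,"ty":0,"tz":0.004,"yaw":0}
    - {"gripper":-1,"tx":0,"ty":0,"tz":0.004,"yaw":0}
    - {"gripper":-1,"tx":0,"ty":0,"tz":0.004,"yaw":0}
    - {"gripper":-1,"tx":0,"ty":0,"tz":0.004,"yaw":0}
    - {"gripper":-1,"tx":0,"ty":0,"tz":0.004,"yaw":0}
    - {"gripper":-1,"tx":0,"ty":0,"tz":0.004,"yaw":0}
    - {"gripper":-1,"tx":0,"ty":0,"tz":0.004,"yaw":0}

```text
t: 20.8
eef_pos: [0.5639, 0.1125, 0.0511]
tool_rot: [1.028, 1.317, -1.018]
force: [3.2, 9.2, -1.3]
grip_width: 0.006
```

The force rose to 10 N with little motion, so the keeper is at its stop. I back off, rise, and return to the earlier viewpoint.

carry_out:
  commands:
    - {"gripper":-1,"tx":0,"ty":0,"tz":-0.008,"yaw":0}
    - {"gripper":-1,"tx":0,"ty":0,"tz":-0.018,"yaw":0}
    - {"gripper":-1,"tx":-0.03,"ty":0,"tz":-0.018,"yaw":0}
    - {"gripper":-1,"tx":-0.07,"ty":0,"tz":-0.018,"yaw":0}
    - {"gripper":-1,"tx":-0.1,"ty":0,"tz":0,"yaw":0}
    - {"gripper":-1,"tx":-0.1,"ty":0,"tz":0.03,"yaw":0}
    - {"gripper":-1,"tx":-0.1,"ty":0,"tz":0.065,"yaw":0}
    - {"gripper":-1,"tx":-0.1,"ty":0,"tz":0.095,"yaw":0}
    - {"gripper":-1,"tx":-0.1,"ty":0,"tz":0.11,"yaw":0}
    - {"gripper":-1,"tx":-0.1,"ty":0,"tz":0.11,"yaw":0}

```text
t: 22.05
eef_pos: [0.5887, 0.0008, 0.1505]
tool_rot: [1.026, 1.316, -1.028]
force: [-0.3, 0.3, -0.3]
grip_width: -0.0
```

Run:
```python
from h import *
f=st(); P=pts(f)
m=((P[...,2]>.05)&(P[...,2]<.068)&(np.hypot(P[...,0]-.575,P[...,1]-.115)<.04)).astype('u1')
n,l,s,c=cv2.connectedComponentsWithStats(m); o=[]
for k in range(1,n):
    if s[k,4]>15: q=P[l==k]; print(s[k,4],c[k],cv2.minEnclosingCircle(q[q[:,2]>np.percentile(q[:,2],30)][:,:2].astype('f4')),np.median(q[:,2]))
print('expect stud at stop rel pivot',.028*(-X-Y)/2**.5)
# flatness of ring away from the keeper
for a in range(0,360,45):
    p=np.array([.551,.0665])+.031*np.array([np.cos(np.deg2rad(a)),np.sin(np.deg2rad(a))])
    mm=np.hypot(P[...,0]-p[0],P[...,1]-p[1])<.002; print(a,np.median(P[mm][:,2]).round(4) if mm.any() else None,end=' ')
save('w7.png',f['color'])
```

```text
22.1 [0.5886 0.0025 0.1505] [0.9 0.6 0. ] 0.003
(2541, ((0.552230179309845, 0.0668901801109314), 0.036838456988334656), 'tilt', array([0.014, 0.024]), 'z', np.float64(0.0367))
bottom centre [0.5525 0.0673] to seat(wrist frame) [-0.0015 -0.0008] tilt 0.028
255 [285.07843137  50.19607843] ((0.5856215357780457, 0.1251649707555771), 0.007178421597927809) 0.052117247890823094
155 [260.96774194  75.70322581] ((0.5713033676147461, 0.1010935977101326), 0.005270928144454956) 0.06216098716093626
expect stud at stop rel pivot [-0.01435399 -0.02404086]
0 0.0362 45 0.0362 90 0.0365 135 0.0363 180 0.0362 225 0.0366 270 0.0362 315 0.0353
```

View pics/w7.png

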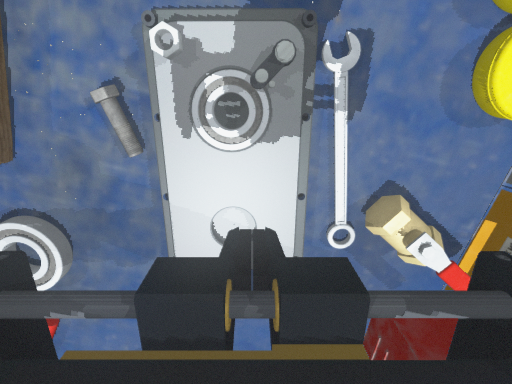

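The stud (261,76) relative to the pivot (285,50) is (-14.3, -24.1) mm against the expected (-14.4, -24.0) mm at the stop. The bearing (231,110) is still flat and the arm is clear, so I hand in.

```bash
python3 -c "
from station import bot
print(bot.close_job())"
```

```text
the job is handed in; nothing more can be done
None
```

The bearing is in the large seat and the keeper is swung over its edge against the stop. I handed the job in at about 22 s, and no verdict was reported.

- **Seating:** I pushed the bearing with the half-open fingertips. It tipped in and caught, probably with its front edge in the shaft hole. Pressing on its back edge with closed fingers took the wrist force to 105 N, close to the 120 N limit, so I unloaded at once. A second, lower push seated it.
- **Bearing check:** Before the keeper moved, the bearing's tilt was 0.001 rad, it was 0.4 mm off centre, and its top was 4 mm above the face.
- **Keeper check:** The stud's offset from the pivot was (-14.3, -24.1) mm against (-14.4, -24.0) mm expected at the stop. The arm was clear and the wrist force read about zero.
- **Bystanders:** I never aimed at or touched one, and the last picture showed the nut, bolt and spanner apparently in place. I did not measure their positions, and the tin, marker and tape were out of that view.

**Disagreements:**
- The wrist and top cameras differed by about 2 mm, so I used the wrist camera's own frame for seating.
- The final automatic fit gave 0.028 rad tilt and a 1.7 mm offset. I put that down to keeper points in its mask. Heights round the ring read 36.2–36.6 mm, apart from one at 35.3 mm.

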